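Hold a coated coupon in the corner of a coating tester

ROBOT

A 7-joint arm with a two-finger parallel gripper is mounted at the origin on a cart in front of the work surface, level with it; the furniture and walls round the work are solid. World frame = base frame: x ahead of the robot, y to its left, z up, the work surface at z = 0. Lengths are in m, angles in rad, forces in N, time in s.
With the tool pointing down it reaches from about 0.425 to 0.925 m from the base axis. Payload 6.8 kg.
Tool frame: the origin (TCP) lies midway between the tips of the shut fingers; the grasp point (between the pads) lies 19 mm behind it (ctrl.grip_point_offset is the distance from the TCP to the grasp point, in m); z points along the fingers, x is the direction in which the jaws open and shut, and the axes are right-handed (so a half turn about z gives the same grasp; the last joint's range is limited). The gripper opens to 85 mm and grips with 20 to 120 N. Pads are 22 mm wide; open, the fingers measure 114 mm over their backs; the gripper's body (76 mm by 85 mm) begins 54 mm behind the grasp point. The pads swing forward as they close: fully open they stand 13 mm farther back than shut.
Start: joints at [1.045, 0.477, 0.022, 1.555, -0.011, 1.109, -0.083], TCP at [0.274, -0.617, 0.231] pointing down, gripper open.
Joint ranges: [-2.96, 2.96], [-0.34, 2.1], [-1.41, 1.46], [0.24, 2.44], [-1.37, 4.51], [0.17, 1.92], [-2.96, 2.96]. Speed limits (rad/s): [2.39, 2.39, 3.14, 3.14, 3.14, 3.14, 3.14].

INTERFACE

Orientations are given as a rotation vector (axis times angle).
In Python, from plant import ctrl gives the robot as it stands.
- The arm moves only by the shell command python3 -m creep 'ROWS' [FORCE]. ROWS is JSON, one flat list of numbers, 7 for each row, row after row: the shift along the tool's x, y, z in units of 0.02 m (1.0 is 0.02 m), then the turn, a rotation vector about the tool's x, y, z in units of 0.15 rad (1.0 is 0.15 rad), then the gripper's target within -1 to 1 (shut at 1, half-way at 0, fully open at -1). A call has 1 to 8 rows; each row shifts and turns the pose as measured when the row begins, along the tool's axes as they then stand; what a row does not reach is not made up. A row lasts 1/10 s, in which the tool goes at most 50 mm and 8.59 degrees, less where a joint would pass 70% of its speed; a pose out of reach is approached as far as the arm can. A call with a number of a shift or a turn outside -1 to 1 is refused whole. A call with a gripper value outside its range is refused whole. The fingers move at their own pace and stop on an object; FORCE is the grip in N (left out, the last holds). Time passes only in rows, so rows that do not move let the fingers close. It gives the time, the measured TCP pose, the force and the opening at its end, in the units of the state.
- ctrl.get_obs(): the state, without advancing time (a new reading comes with each control period).
- ctrl.snapshot(name): name is "scene" or "top" or "wrist"; returns a dict with "pixels" (400x640x3 uint8, red, green, blue), "fx", "fy", "cx", "cy" (pixels), "extrinsics" (4x4, takes a point from world to camera coordinates); the wrist camera has in their place "mount" (4x4, takes a point from camera to tool coordinates, whose origin is the TCP and whose axes are the tool frame's). Camera axes: x right, y down, z forward; pixel columns grow to the right and rows downward; lengths in m; the calibration is good to about 2 mm. A picture is of the moment at which its call begins: read the wrist's pose just before it. There is no depth.
- ctrl.job_done(): hands the job in, once; it reports no verdict.
Trained networks look in a picture, given as the dict that the camera call returned (one of the last four; its "shot" number tells which), for a name from the list of things; names that differ only in an ending like _2 or _b are one class to them, and where a whole thing is asked for, a point or a joint stands for the part that bears it (a point fixed in the world has none). Each returns a list of dicts, best first, with "conf" (0 to 1); they miss things now and then, are a little off and sometimes report something else, mostly with a low value. They report only what shows in the picture. A call takes as long as a camera call. They do not tell look-alikes from the thing itself.
- ctrl.silhouettes(picture, name): "pixels" (400x640 bool, what is visible of it).
- ctrl.spot_point(picture, name): "at" ([x, y, z] in m, in world coordinates, good to about 4 mm: a listed point, or the origin of a listed thing).
The state is a dict: "time_s": time; "joints": joint angles; "qd": joint speeds; "effort": joint torques, N m; "position": TCP position; "tcp_rot": TCP orientation; "contact_force": force on the tool from outside, world axes, zero at the start; "wrist_torque": the same for the moment, N m; "finger_gap": finger opening in m.
Only numpy, scipy, OpenCV 4.12 (cv2) and the standard library are available. Lean on these libraries where they do the work, as an engineer would, in place of code of your own. Each camera call takes 0.05 s, during which the arm holds its last target.

TASK

Test the coating on the orange coated metal bar: set the bar down flat on the raised bed of the coating tester, one end against the steel end stop, and let go of it without dropping it. Then, with the fingertips on its near edge, push it firmly with one diagonal push forward and down, so that it is flush against the fence with both spring pins pressed in and flat on the bed with the leaf contact pressed down, its end still at the stop, and finish while holding it pressed there. Leave the other things on the bench alone.

Things in the scene. Friction and masses are not known exactly. Their poses are not given: they have to be found in the camera images.
- coupon: The bar, loose, 0.17 to 0.33 kg: a strip of coated aluminium, 30 mm wide (its x), 120 mm long (y), 25 mm high (z), orange top and underside, bare metal sides, the long top edges bevelled 4 mm at 45 degrees. Origin: centre of the underside. It starts flat on the worktop to the right, orange face up; either long side may go to the fence. Too long to grip lengthwise: grip across the 30 mm.
- tester: The coating tester, fixed to the worktop (its place and yaw vary). x points away from the robot, to the fence; y left along the fence; z up. Origin: at worktop level, below the line where the bed meets the fence's face, middle of the bar's place. The seated bar lies along y, its origin at (-15, 0, 45) mm. Base plate 12 mm high, x = -74 to 86 mm; white meter box, 56 mm high, behind the fence.
- bed: Grey plastic bed of the tester, same origin and axes: x = -66 to 0 mm, y = -75 to 75 mm, its top 45 mm above the worktop. The bar is set down on its front part, so that a finger has room between bar and fence: with the bar's origin at x = -48 mm it is clear of the leaf and 33 mm are free to the fence. Slippery (friction about 0.25): some 12 to 18 N forward with 10 to 15 N down seats the bar.
- fence: The upright aluminium fence, fixed, its face at x = 0 in the tester's frame, 150 mm long, 14 mm thick, top 40 mm above the bed (85 mm above the worktop), taller than the bar, slippery. Same origin and axes as the tester.
- end_stop: The steel end stop, fixed on the left end of the bed: a bar 60 mm deep (x = -66 to -6 mm), 14 mm thick, 18 mm high above the bed (22 mm with its screw heads). Its face, which looks to -y, is at y = +60 mm in the tester's frame. Same origin and axes as the tester.
- seat (a point): The middle of the seated bar's underside: point (-15, 0, 45) mm in the tester's frame.
- pin_left (a joint): Left brass spring pin in the fence, 6 mm across, 35 mm left of the middle and 12 mm above the bed. Value in m: 0 = fully out, standing 4 mm proud of the fence; 0.004 = pressed flush with the fence. Spring force 1.4 N out, 2.8 N flush.
- pin_right (a joint): Right brass spring pin, as the left one, 35 mm right of the middle.
- leaf (a joint): Brass leaf contact in a slot in the middle of the bed, 12 mm wide, hinged 24 mm from the fence and rising as a ramp to 3 mm above the bed, 6 mm from the fence. Value in rad: 0 = up, 0.167 = flush with the bed. Its end pushes up with 3.3 N (up) to 5 N (flush): it lifts the bar's far edge unless the bar is pressed down.
- pipette_bulb: Red rubber pipette bulb, 50 mm across, 72 mm high, loose; leave alone. Origin: centre of the underside.
- vial_0: Small glass vial with screw cap, 21 mm across, 52 mm high, loose; leave alone. Origin: centre of the underside.
- vial_1: As vial_0.
- vial_2: As vial_0.
- caliper: Digital caliper lying flat, 79 x 230 x 17 mm (long along its y), loose; leave alone. Origin: centre of the underside.
- tweezers: Steel tweezers lying flat, 18 x 128 x 9 mm (long along its y), loose; leave alone. Origin: centre of the underside.
- stopwatch: Black stopwatch lying flat, 78 x 62 x 22 mm, loose; leave alone. Origin: centre of the underside.
- petri_0: Lower of two stacked clear petri dishes, 63 mm across, 15 mm high each, loose; leave alone. Origin: centre of the underside.
Mind the look-alikes: they are no part of the job. What is meant by the coupon is not turquoise, and is the larger of those in its own colour.

How it is judged:
On the way:
1. the bar lies on the bed, let go of, within 8 mm of the end stop (z of coupon in the frame of tester between 0.0435 and 0.05 m and angle between coupon's own z axis and vertical below 0.12 rad and contact force between bed and coupon above 0.5 N and contact force between the fingers and coupon below 0.1 N and x of coupon in the frame of tester between -0.066 and -0.022 m and y of coupon in the frame of tester between -0.008 and 0.003 m and angle between the y axis of coupon and the y axis of tester, either way round below 0.2 rad), for 0.2 s.
At the end, for the whole second after the job is handed in: The fingers press (over 3 N) the resting bar into the corner: within 1.8 mm of the fence, 1.5 mm of the bed, 4 mm of the stop, pressing on fence (over 2 N) and bed (over 3 N), tilt under 0.04, turn under 0.025 rad, both pins in over 3 mm, leaf down over 0.13 rad (x of coupon in the frame of tester between -0.0168 and -0.0125 m and y of coupon in the frame of tester between -0.004 and 0.003 m and z of coupon in the frame of tester between 0.0435 and 0.0465 m and angle between coupon's own z axis and vertical below 0.04 rad and angle between the y axis of coupon and the y axis of tester, either way round below 0.025 rad and value of joint each of pin_left, pin_right above 0.003 m and value of joint leaf above 0.13 rad and contact force between fence and coupon above 2 N and contact force between each of bed, the fingers and coupon above 3 N and linear speed of coupon below 0.01 m/s); the arm keeps its last pose, push and grip.
It fails at once if the bar is dropped (falls freely, reaching 0.5 m/s) (contact force between the fingers and coupon below 0.1 N and linear speed of coupon above 0.5 m/s).
It fails at once if a bystander is moved by more than 15 mm (distance of any of pipette_bulb, vial_0, vial_1, vial_2, caliper, tweezers, stopwatch, petri_0 from where it was at the start of the episode above 0.015 m).
It also fails if it takes over 58 s, if anything falls off the work surface, if the arm or the gripper's body presses on something with over 40 N, if the wrist force passes 120 N, or if a joint passes its speed limit or range.

## Working session

There is one attempt and no reset: what is moved stays moved. The work goes in short steps, Python scripts to look and compute and a shell command to move; the robot and the scene stay as the last step left them, time stands still between calls to the robot, and variables do not carry over. Pictures are saved under pics/ and viewed, and the job is handed in when it is done.

```bash
ls; mkdir -p pics; cat > h.py <<'E'
import numpy as np, cv2
from plant import ctrl
def save(n,p): cv2.imwrite('pics/'+n+'.png',cv2.cvtColor(np.ascontiguousarray(p),cv2.COLOR_RGB2BGR))
E
python3 - <<'E'
from h import *
o=ctrl.get_obs()
for k in ['time_s','position','tcp_rot','contact_force','finger_gap']: print(k,o[k])
for c in ['scene','top','wrist']:
    s=ctrl.snapshot(c); save(c+'0',s['pixels'])
    print(c,s['fx'],s['fy'],s['cx'],s['cy'],np.round(s.get('extrinsics',s.get('mount')),4).tolist())
    if c!='wrist' or 1:
      for n in ['coupon','tester','end_stop','fence','bed','seat']:
        try: print(n,[(np.round(d['at'],4).tolist(),round(d['conf'],2)) for d in ctrl.spot_point(s,n)])
        except Exception as e: print(n,e)
E
```

```text
pics
time_s 0.0
position [ 0.27362619 -0.61640383  0.2303169 ]
tcp_rot [-2.63305671e+00  1.71199609e+00  2.52612399e-03]
contact_force [-0.240081   -0.59122517  0.18878761]
finger_gap 0.08559426038467806
scene 422.954432673721 422.954432673721 321.12059726834264 202.71804517031006 [[0.9811, 0.1919, 0.0234, -0.557], [0.1239, -0.5311, -0.8382, -0.0272], [-0.1484, 0.8253, -0.5449, 1.6363], [0.0, 0.0, 0.0, 1.0]]
coupon [([0.4889, -0.1915, 0.0005], 0.88), ([0.3518, -0.1971, -0.0023], 0.7), ([0.6275, -0.0934, -0.0032], 0.58)]
tester [([0.5903, 0.0947, -0.0006], 0.74)]
end_stop []
fence [([0.588, 0.099, 0.0028], 0.58)]
bed [([0.5864, 0.0929, 0.0007], 0.92)]
seat [([0.5733, 0.0966, 0.0433], 0.63)]
top 403.66138438481653 403.66138438481653 322.5392507327959 202.30321594748025 [[-0.0037, -1.0, 0.0079, 0.0013], [-0.9989, 0.0033, -0.0477, 0.5533], [0.0477, -0.0081, -0.9988, 1.3831], [0.0, 0.0, 0.0, 1.0]]
coupon [([0.4848, -0.1893, 0.0026], 0.76), ([0.6239, -0.0864, 0.0011], 0.51), ([0.3573, -0.2012, -0.0035], 0.45)]
tester [([0.5914, 0.0943, 0.0024], 0.86)]
end_stop []
fence [([0.5905, 0.1002, -0.0021], 0.47)]
bed [([0.5905, 0.0991, 0.0005], 0.65), ([0.5991, -0.2583, 0.0009], 0.27)]
seat [([0.5717, 0.0958, 0.043], 0.87)]
wrist 323.56330262618343 323.56330262618343 322.0487427324819 197.60412315974017 [[1.0, 0.0009, 0.0006, -0.0013], [-0.001, 0.945, 0.327, -0.0834], [-0.0003, -0.327, 0.945, -0.1425], [0.0, 0.0, 0.0, 1.0]]
coupon []
tester []
end_stop []
fence []
bed []
seat []
```

View pics/scene0.png

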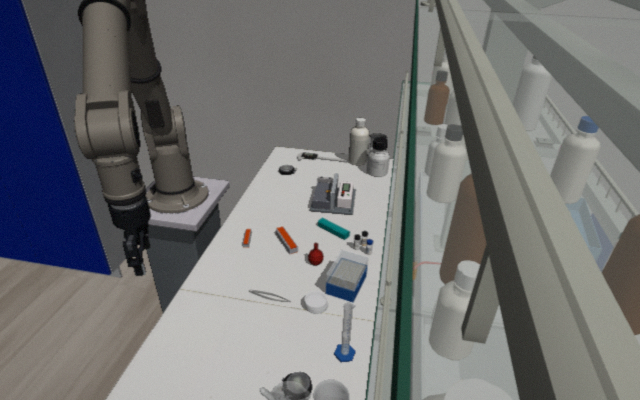

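View pics/top0.png

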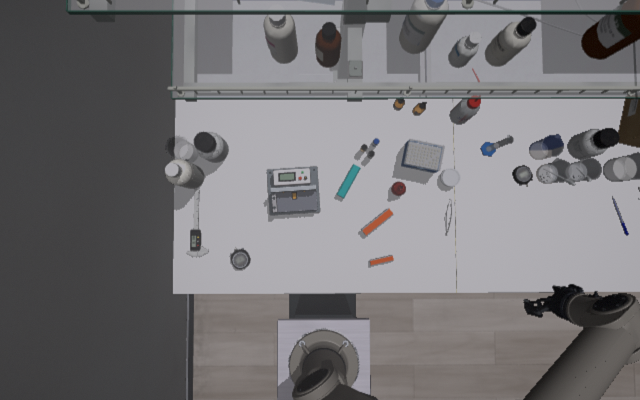

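Three candidates in the top view: a large orange bar at (377,222), a small orange one at (381,261) and a turquoise one at (348,181). The large orange one fits. I'll confirm it in a crop and measure both views.

```bash
cat >> h.py <<'E'
def ray(s,u,v,E=None):
    E=s['extrinsics'] if E is None else E
    R=E[:3,:3];t=E[:3,3]; c=-R.T@t
    d=R.T@np.array([(u-s['cx'])/s['fx'],(v-s['cy'])/s['fy'],1.]); return c,d
def plane(s,u,v,z,E=None):
    c,d=ray(s,u,v,E); return c+d*(z-c[2])/d[2]
def tri(rs):
    A=np.zeros((3,3));b=np.zeros(3)
    for c,d in rs:
        d=d/np.linalg.norm(d);P=np.eye(3)-np.outer(d,d);A+=P;b+=P@c
    return np.linalg.solve(A,b)
def proj(s,p,E=None):
    E=s['extrinsics'] if E is None else E
    q=E[:3,:3]@np.asarray(p)+E[:3,3]; return np.array([s['fx']*q[0]/q[2]+s['cx'],s['fy']*q[1]/q[2]+s['cy']])
E
python3 - <<'E'
from h import *
cs=[]
S={}
for c in ['scene','top']:
    s=ctrl.snapshot(c);S[c]=s
    h=cv2.cvtColor(s['pixels'],cv2.COLOR_RGB2HSV)
    m=((h[...,0]>3)&(h[...,0]<18)&(h[...,1]>150)&(h[...,2]>120)).astype(np.uint8)
    n,l,st,ce=cv2.connectedComponentsWithStats(m)
    u0=proj(s,[0.486,-0.19,0.025]); 
    i=min(range(1,n),key=lambda i:np.hypot(*(ce[i]-u0))); 
    print(c,st[i],ce[i]); cs.append(ray(s,*ce[i]))
    ys,xs=np.where(l==i)
    P=np.array([plane(s,x,y,0.025)[:2] for x,y in zip(xs,ys)],np.float32)*1000
    r=cv2.minAreaRect(P); print('rect',r, cv2.boxPoints(r).tolist(),P.mean(0))
    if c=='top':
        crop=s['pixels'][140:280,250:420]; save('crop1',cv2.resize(crop,None,fx=4.2,fy=4.2,interpolation=cv2.INTER_CUBIC))
    else:
        crop=s['pixels'][160:260,230:370]; save('crop2',cv2.resize(crop,None,fx=5,fy=5,interpolation=cv2.INTER_CUBIC))
print('tri',tri(cs))
E
```

```text
scene [278 227  18  22 134] [286.60447761 237.52238806]
rect ((487.3660888671875, -190.20892333984375), (19.77304458618164, 118.59046936035156), 38.31584548950195) [[442.84625244140625, -149.81520080566406], [516.3718872070312, -242.8618621826172], [531.8859252929688, -230.60264587402344], [458.36029052734375, -137.5559844970703]] [ 488.56052 -191.6202 ]
top [363 210  29  24 185] [377.13513514 221.67567568]
rect ((485.7171936035156, -187.40115356445312), (18.147598266601562, 115.96136474609375), 38.229305267333984) [[442.7103271484375, -147.46994018554688], [514.4684448242188, -238.56228637695312], [528.7240600585938, -227.33236694335938], [456.9659423828125, -136.24002075195312]] [ 485.7019  -187.32983]
tri [ 0.48662994 -0.18760287  0.02120866]
```

View pics/crop1.png

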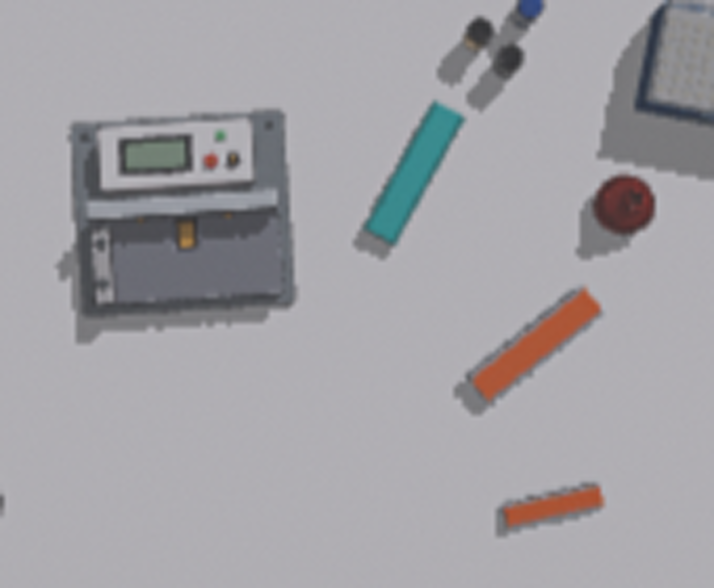

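View pics/crop2.png

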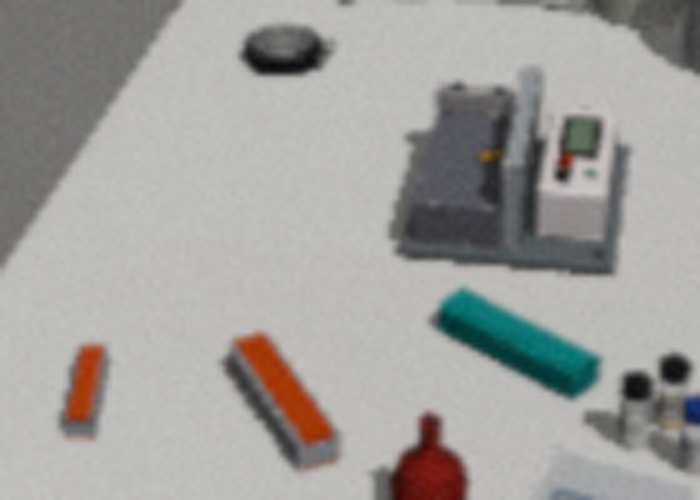

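The crop confirms it: the larger orange bar (about 118 mm long, yaw about 38°), top centre triangulated at z≈21 mm. The smaller orange one and the turquoise one are decoys. Moving over towards the bar.

```bash
python3 -m creep '[-0.85,-1,0,0,0,0,-1,-0.85,-1,0,0,0,0,-1,-0.85,-1,0,0,0,0,-1,-0.85,-1,0,0,0,0,-1,-0.85,-1,0,0,0,0,-1,-0.85,-1,0,0,0,0,-1,-0.85,-1,0,0,0,0,-1,-0.85,-1,0,0,0,0,-1]' 40
```

```text
time_s: 1.95
position: [0.365, -0.4256, 0.2309]
tcp_rot: [2.624, -1.722, 0.002]
contact_force: [0.2, -0.9, -0.2]
finger_gap: 0.0852
```

```bash
python3 -m creep '[-0.85,-1,0,0,0,0,-1,-0.85,-1,0,0,0,0,-1,-0.85,-1,0,0,0,0,-1,-0.85,-1,0,0,0,0,-1,-0.85,-1,0,0,0,0,-1,-0.85,-1,0,0,0,0,-1,-0.85,-1,0,0,0,0,-1,-0.85,-1,0,0,0,0,-1]'
python3 -m creep '[0,0,0,0,0,-1,-1,0,0,0,0,0,-1,-1,0,0,0,0,0,-1,-1,0,0,0,0,0,-1,-1,0,0,0,0,0,-1,-1,0,0,0,0,0,-1,-1,0,0,0,0,0,-1,-1,0,0,0,0,0,-1,-1]'
python3 -m creep '[0,0,0,0,0,-1,-1,0,0,0,0,0,-1,-1,0,0,0,0,0,-1,-1,0,0,0,0,0,-1,-1]'
cat >> h.py <<'E'
from scipy.spatial.transform import Rotation as Ro
def tcp():
    o=ctrl.get_obs(); return np.array(o['position']),Ro.from_rotvec(o['tcp_rot']).as_matrix(),o
def wsnap():
    p,R,o=tcp(); s=ctrl.snapshot('wrist')
    T=np.eye(4);T[:3,:3]=R;T[:3,3]=p
    s['extrinsics']=np.linalg.inv(T@np.array(s['mount'])); return s
def go(target,yaw=None,tilt=0):
    """shift units & turn units to target TCP pose; yaw=deg of tool x in world, tilt rot about tool y"""
    p,R,o=tcp(); sh=R.T@(np.array(target)-p)/0.02
    print('tcp',p.round(4),'toolx yaw',np.degrees(np.arctan2(R[1,0],R[0,0])).round(2),'toolz',R[:,2].round(3),'gap',round(o['finger_gap'],4),'F',np.round(o['contact_force'],1),'t',o['time_s'])
    print('shift units',sh.round(2))
    if yaw is not None:
        a=np.radians(yaw);X=np.array([np.cos(a),np.sin(a),0]);Z=np.array([0,0,-1.]);Y=np.cross(Z,X)
        Rt=np.c_[X,Y,Z]@Ro.from_euler('y',tilt,degrees=True).as_matrix()
        print('turn units',(Ro.from_matrix(R.T@Rt).as_rotvec()/0.15).round(2))
E
python3 - <<'E'
from h import *
go([0.486,-0.188,0.23],38.2)
s=wsnap(); save('w1',s['pixels']); print(ctrl.get_obs()['joints'])
print([(np.round(d['at'],4).tolist(),round(d['conf'],2)) for d in ctrl.spot_point(s,'coupon')])
E
```

```text
time_s: 2.75
position: [0.4611, -0.2294, 0.2319]
tcp_rot: [2.623, -1.722, 0.008]
contact_force: [0.2, 0.4, -0.0]
finger_gap: 0.0855
time_s: 3.55
position: [0.4644, -0.2237, 0.2334]
tcp_rot: [3.135, 0.069, 0.009]
contact_force: [-0.4, -0.1, 0.6]
finger_gap: 0.0849
time_s: 3.95
position: [0.4644, -0.2241, 0.234]
tcp_rot: [2.972, 0.991, 0.006]
contact_force: [0.0, 1.1, 0.1]
finger_gap: 0.0855
tcp [ 0.4644 -0.2241  0.234 ] toolx yaw 36.89 toolz [ 0.007 -0.007 -1.   ] gap 0.0855 F [0.  1.1 0.1] t 3.95
shift units [ 1.94 -0.8   0.2 ]
turn units [ 0.06 -0.01 -0.15]
[ 0.70179223  0.2397132  -0.43633537  1.9114382   0.12445319  1.00748435
  0.86177059]
[([0.4833, -0.1868, 0.0001], 0.81), ([0.631, -0.088, -0.0026], 0.75), ([0.3575, -0.1997, 0.0061], 0.73)]
```

View pics/w1.png

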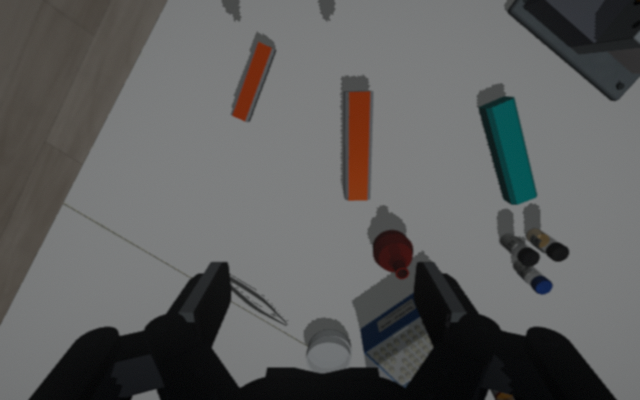

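```bash
cat >> h.py <<'E'
def orange(s,near,z=0.025):
    h=cv2.cvtColor(np.ascontiguousarray(s['pixels']),cv2.COLOR_RGB2HSV)
    m=((h[...,0]>3)&(h[...,0]<18)&(h[...,1]>150)&(h[...,2]>90)).astype(np.uint8)
    n,l,st,ce=cv2.connectedComponentsWithStats(m)
    u0=proj(s,near); i=min([i for i in range(1,n) if st[i][4]>40],key=lambda i:np.hypot(*(ce[i]-u0)))
    ys,xs=np.where(l==i); P=np.array([plane(s,x,y,z)[:2] for x,y in zip(xs,ys)],np.float32)*1000
    r=cv2.minAreaRect(P); b=cv2.boxPoints(r)
    e=[b[1]-b[0],b[2]-b[1]]; e=max(e,key=np.linalg.norm); psi=np.degrees(np.arctan2(-e[0],e[1])); psi=(psi+90)%180-90
    return ce[i],np.array(r[0]),sorted(r[1]),psi
E
python3 - <<'E'
from h import *
near=[0.486,-0.188,0.025]
w=wsnap(); t=ctrl.snapshot('top'); c=ctrl.snapshot('scene')
rs=[]
for s in (w,t,c):
    ce,ct,sz,psi=orange(s,near); rs.append(ray(s,*ce)); print(ce.round(1),ct.round(1),np.round(sz,1),round(psi,2))
print(tri(rs[:2]),tri(rs))
E
```

```text
[358.3 144.2] [ 484.4 -185. ] [ 20.7 118.4] 38.26
[375.6 222.9] [ 481.9 -182.6] [ 18.1 103.6] 38.26
[286.6 237.5] [ 487.4 -190.1] [ 19.5 118.6] 37.54
[ 0.48134034 -0.18177143  0.02554759] [ 0.48340761 -0.18237266  0.01685301]
```

```bash
python3 -m creep '[0.96,-0.36,1,0.03,0,-0.15,-1,0.96,-0.36,1,0.03,0,0,-1,0,0,1,0,0,0,-1,0,0,1,0,0,0,-1,0,0,1,0,0,0,-1,0,0,0,0,0,0,-1]'
python3 - <<'E'
from h import *
go([0.485,-0.187,0.004],38.2)
near=[0.486,-0.188,0.025]
w=wsnap(); save('w2',w['pixels'])
ce,ct,sz,psi=orange(w,near);print(ce.round(1),ct.round(1),np.round(sz,1),round(psi,2))
E
```

```text
time_s: 4.8
position: [0.4893, -0.1893, 0.1321]
tcp_rot: [2.98, 0.985, 0.006]
contact_force: [-0.0, 0.9, -0.4]
finger_gap: 0.0852
tcp [ 0.4893 -0.1893  0.1321] toolx yaw 36.59 toolz [ 0.005 -0.002 -1.   ] gap 0.0852 F [-0.   0.9 -0.4] t 4.8
shift units [-0.12 -0.24  6.4 ]
turn units [ 0.03 -0.02 -0.19]
[320.3 182.3] [ 484.3 -185.2] [ 21.4 118.6] 38.12
```

View pics/w2.png

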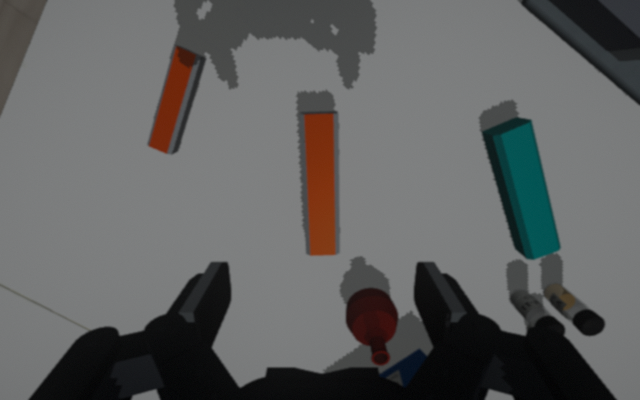

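```bash
python3 -m creep '[-0.09,-0.28,0.9,0.03,-0.02,-0.19,-0.6,0,0,0.9,0,0,0,-0.6,0,0,0.9,0,0,0,-0.6,0,0,0.9,0,0,0,-0.6,0,0,0.9,0,0,0,-0.6,0,0,0,0,0,0,-0.6]'
python3 - <<'E'
from h import *
go([0.4845,-0.186,0.004],38.2)
E
```

```text
time_s: 5.45
position: [0.4927, -0.189, 0.0492]
tcp_rot: [2.963, 1.012, 0.018]
contact_force: [-0.4, -0.3, 0.8]
finger_gap: 0.0684
tcp [ 0.4927 -0.189   0.0492] toolx yaw 37.72 toolz [ 0.014 -0.006 -1.   ] gap 0.0684 F [-0.4 -0.3  0.8] t 5.45
shift units [-0.25 -0.4   2.25]
turn units [ 0.09 -0.05 -0.06]
```

```bash
python3 -m creep '[-0.25,-0.4,0.7,0.09,-0.05,-0.06,-0.6,0,0,0.7,0,0,0,-0.6,-0.1,-0.1,0.6,0,0,0,-0.6,0,0,0.1,0,0,0,-0.6]'
python3 - <<'E'
from h import *
go([0.4845,-0.186,0.004],38.2)
E
```

```text
time_s: 5.85
position: [0.4831, -0.1864, 0.0076]
tcp_rot: [2.966, 1.025, 0.005]
contact_force: [0.0, 0.3, 0.2]
finger_gap: 0.0681
tcp [ 0.4831 -0.1864  0.0076] toolx yaw 38.13 toolz [ 0.004 -0.002 -1.   ] gap 0.0681 F [0.  0.3 0.2] t 5.85
shift units [0.07 0.03 0.18]
turn units [ 0.03 -0.01 -0.01]
```

```bash
python3 -m creep '[0.07,0,0.18,0,0,0,0.4,0,0,0,0,0,0,0.6,0,0,0,0,0,0,0.6,0,0,0,0,0,0,0.6,0,0,0,0,0,0,0.6,0,0,0,0,0,0,0.6]' 50
python3 - <<'E'
from h import *
go([0.4845,-0.186,0.004],38.2)
E
```

```text
time_s: 6.45
position: [0.4845, -0.1854, 0.004]
tcp_rot: [2.966, 1.025, 0.005]
contact_force: [-0.3, 0.1, -3.2]
finger_gap: 0.0289
tcp [ 0.4845 -0.1854  0.004 ] toolx yaw 38.13 toolz [ 0.004 -0.002 -1.   ] gap 0.0289 F [-0.3  0.1 -3.2] t 6.45
shift units [-0.02  0.02  0.  ]
turn units [ 0.03 -0.01 -0.01]
```

```bash
python3 -m creep '[0,0,-0.5,0,0,0,1,0,0,-0.8,0,0,0,1,0,0,-1,0,0,0,1,0,0,-1,0,0,0,1,0,0,-1,0,0,0,1,0,0,-1,0,0,0,1,0,0,-1,0,0,0,1,0,0,-0.6,0,0,0,1]' 60
python3 - <<'E'
from h import *
go([0.54,0.09,0.15],4)
w=wsnap(); save('w3',w['pixels'])
c=ctrl.snapshot('scene'); save('s3',cv2.resize(c['pixels'][140:280,200:400],None,fx=4,fy=4))
E
```

```text
time_s: 7.25
position: [0.4813, -0.1842, 0.1493]
tcp_rot: [2.968, 1.027, -0.001]
contact_force: [0.2, -0.5, -2.4]
finger_gap: 0.0287
tcp [ 0.4813 -0.1842  0.1493] toolx yaw 38.18 toolz [-0.    -0.001 -1.   ] gap 0.0287 F [ 0.2 -0.5 -2.4] t 7.25
shift units [10.78 -8.96 -0.04]
turn units [0.01 0.   3.98]
```

View pics/w3.png

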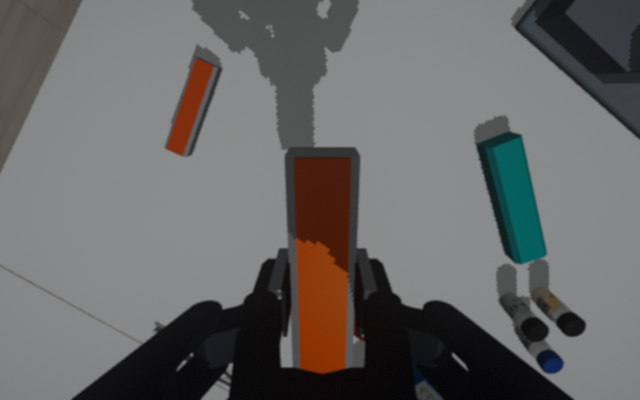

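View pics/s3.png

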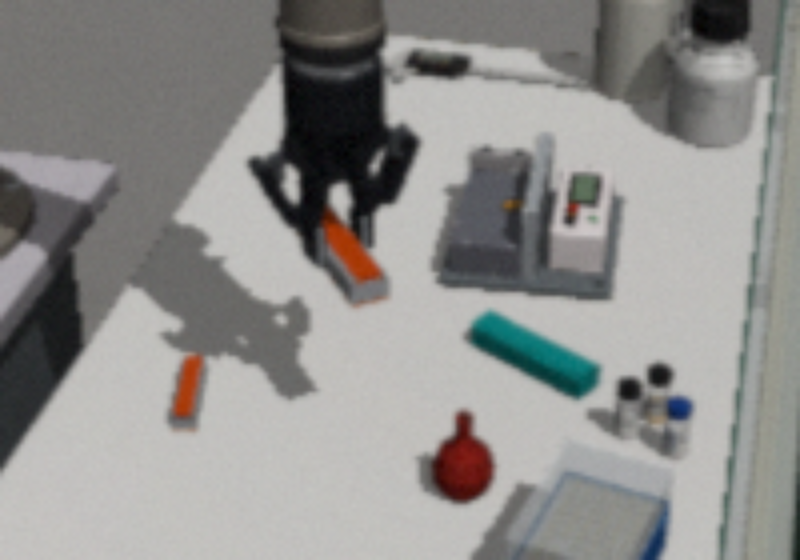

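```bash
python3 -m creep '[0,0,-0.6,0,0,1,1,0,0,-0.6,0,0,1,1,0,0,-0.6,0,0,1,1,0,0,-0.6,0,0,1,1,0,-1,0,0,0,0,1,0,-1,0,0,0,0,1,0,-1,0,0,0,0,1,0,-1,0,0,0,0,1]'
python3 - <<'E'
from h import *
go([0.47,0.05,0.2],4)
E
```

```text
time_s: 8.15
position: [0.4714, -0.1048, 0.1911]
tcp_rot: [-3.14, -0.077, 0.018]
contact_force: [0.1, -0.6, -2.8]
finger_gap: 0.0284
tcp [ 0.4714 -0.1048  0.1911] toolx yaw 2.81 toolz [-0.011  0.001 -1.   ] gap 0.0284 F [ 0.1 -0.6 -2.8] t 8.15
shift units [ 0.31 -7.73 -0.44]
turn units [-0.01  0.08 -0.14]
```

```bash
python3 -m creep '[0.05,-1,-0.06,0,0.08,-0.14,1,0.05,-1,-0.06,0,0,0,1,0.05,-1,-0.06,0,0,0,1,0.05,-1,-0.06,0,0,0,1,0.05,-1,-0.06,0,0,0,1,0.05,-1,-0.06,0,0,0,1,0.05,-1,-0.06,0,0,0,1,0,-0.5,0,0,0,0,1]'
python3 - <<'E'
from h import *
go([0.47,0.05,0.2],4)
s=wsnap(); save('w4',s['pixels']); 
for n in ['tester','bed','fence','end_stop','seat']:
   print(n,[(np.round(d['at'],4).tolist(),round(d['conf'],2)) for d in ctrl.spot_point(s,n)])
E
```

```text
time_s: 8.95
position: [0.4622, 0.0552, 0.1944]
tcp_rot: [-3.136, -0.127, 0.009]
contact_force: [0.1, 0.6, -2.2]
finger_gap: 0.0283
tcp [0.4622 0.0552 0.1944] toolx yaw 4.64 toolz [-0.006  0.003 -1.   ] gap 0.0283 F [ 0.1  0.6 -2.2] t 8.95
shift units [ 0.36  0.29 -0.28]
turn units [-0.02  0.04  0.07]
tester [([0.5881, 0.0993, 0.0054], 0.83)]
bed [([0.5886, 0.0967, 0.0032], 0.61)]
fence []
end_stop []
seat [([0.5739, 0.0942, 0.045], 0.82)]
```

View pics/w4.png

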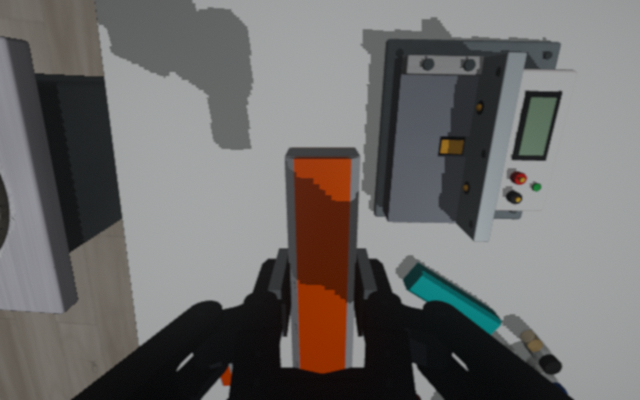

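```bash
python3 - <<'E'
from h import *
im=cv2.imread('pics/w4.png'); cv2.imwrite('pics/w4c.png',cv2.resize(im[30:250,365:585],(792,600)[:1]*0 or (594,594),interpolation=cv2.INTER_CUBIC))
E
```

```text
(no output)
```

View pics/w4c.png

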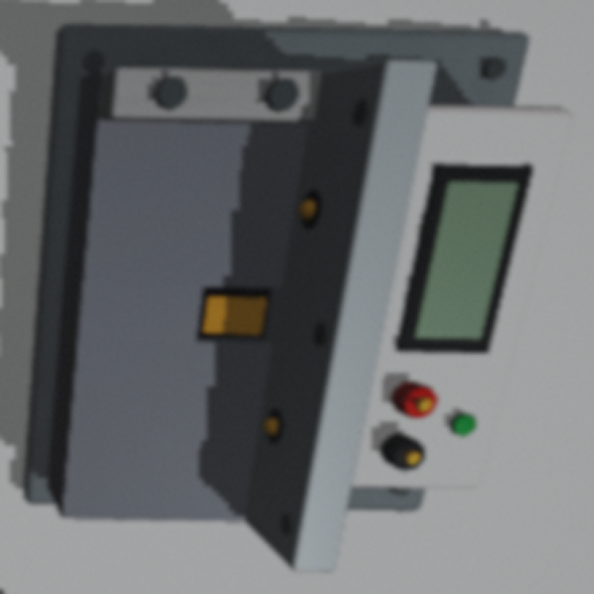

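```bash
cat > fit.py <<'E'
from h import *
from scipy.optimize import least_squares
def fit(s,pts,x0=(0.59,0.096,np.radians(4))):
    # pts: list of ((u,v),(x,y,z) mm)
    def W(q,P):
        c,sn=np.cos(q[2]),np.sin(q[2]);P=np.array(P)/1000
        return np.array([q[0]+c*P[0]-sn*P[1],q[1]+sn*P[0]+c*P[1],P[2]])
    f=lambda q:np.concatenate([proj(s,W(q,P))-np.array(u) for u,P in pts])
    r=least_squares(f,x0,loss='soft_l1'); print('pose',r.x[:2].round(4),'yaw',np.degrees(r.x[2]).round(2)); print(r.fun.reshape(-1,2).round(1).tolist()); return r.x
E
python3 - <<'E'
from fit import *
p,R,o=tcp()
s=wsnap()
g=lambda x,y:(365+x/2.7-0.3,30+y/2.7-0.3)
pts=[(g(66,517),(-66,-75,45)),(g(246,518),(0,-75,45)),(g(388,60),(0,75,85)),(g(295,568),(0,-75,85)),
 (g(436,62),(14,75,85)),(g(332,570),(14,-75,85)),(g(114,68),(-66,74,63)),(g(309,209),(-4,35,57)),(g(272,425),(-4,-35,57))]
q=fit(s,pts)
# check each point at assumed height
for u,P in pts: print(P,plane(s,*u,P[2]/1000).round(4))
# bar end in tool
for v in (149,157):
  a=plane(s,323,v,p[2]+0.021 if v==157 else p[2]-0.004); print('bar end tool',R.T@(a-p))
for u in (295,352):
  a=plane(s,u,200,p[2]+0.021); print('bar bevel edges tool',R.T@(a-p))
E
```

```text
pose [0.5893 0.0953] yaw 3.91
[[-0.6, 0.9], [0.3, 1.3], [-0.3, -0.9], [0.0, 1.3], [1.6, -1.5], [2.6, 0.7], [0.5, -0.3], [-3.4, -0.2], [-2.3, 0.2]]
(-66, -75, 45) [0.529  0.0171 0.045 ]
(0, -75, 45) [0.5939 0.0219 0.045 ]
(0, 75, 85) [0.5846 0.1696 0.085 ]
(0, -75, 85) [0.5941 0.0217 0.085 ]
(14, 75, 85) [0.5973 0.1701 0.085 ]
(14, -75, 85) [0.606 0.022 0.085]
(-66, 74, 63) [0.5181 0.1644 0.063 ]
(-4, 35, 57) [0.5857 0.1301 0.057 ]
(-4, -35, 57) [0.5897 0.0605 0.057 ]
bar end tool [-0.00080507 -0.05788695  0.00412246]
bar end tool [-0.00086127 -0.05946682 -0.02087449]
bar bevel edges tool [-0.01199025 -0.04206225 -0.02084456]
bar bevel edges tool [ 0.01072096 -0.04213779 -0.02097767]
```

```bash
python3 -m creep '[0.8,0,0.6,0,0,0.08,1,0.8,-0.2,0.6,0,0,0,1,0.8,-0.2,0.6,0,0,0,1,0.8,-0.2,0.6,0,0,0,1,0,0,0.5,0,0,0,1,0,0,0,0,0,0,1]'
python3 - <<'E'
from h import *
go([0.542,0.083,0.09],3.9)
s=wsnap(); save('w5',s['pixels']); 
E
```

```text
time_s: 9.9
position: [0.5284, 0.0615, 0.1338]
tcp_rot: [3.139, 0.084, -0.008]
contact_force: [-1.0, -0.6, -2.4]
finger_gap: 0.0287
tcp [0.5284 0.0615 0.1338] toolx yaw 3.07 toolz [-0.005 -0.001 -1.   ] gap 0.0287 F [-1.  -0.6 -2.4] t 9.9
shift units [ 0.75 -1.04  2.19]
turn units [ 0.01  0.04 -0.1 ]
```

View pics/w5.png

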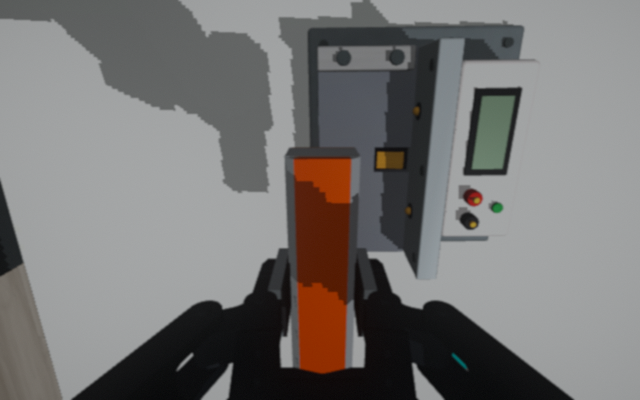

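```bash
python3 - <<'E'
import cv2
im=cv2.imread('pics/w5.png'); cv2.imwrite('pics/w5c.png',cv2.resize(im[20:290,290:530],(533,600),interpolation=cv2.INTER_CUBIC))
E
```

```text
(no output)
```

View pics/w5c.png

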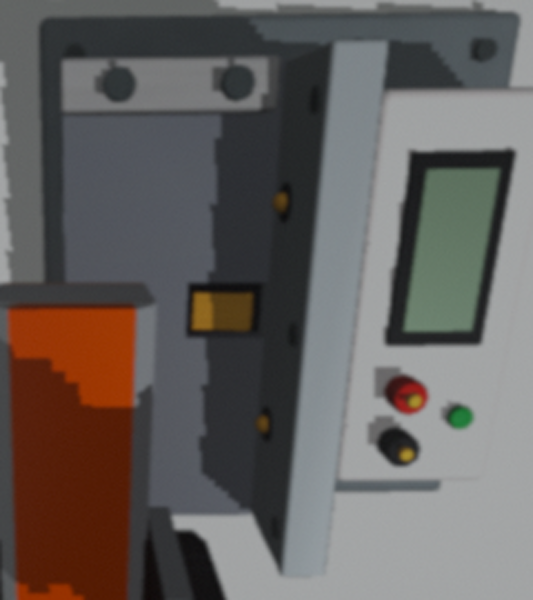

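```bash
python3 - <<'E'
from fit import *
g=lambda x,y:(290+x/2.222-0.3,20+y/2.222-0.3)
s=wsnap()
a=[(g(252,512),(0,-75,45)),(g(334,42),(0,75,85)),(g(282,575),(0,-75,85)),(g(387,42),(14,75,85)),(g(325,575),(14,-75,85)),(g(61,60),(-66,74,63)),(g(268,58),(-6,74,63)),(g(62,111),(-66,60,63)),(g(266,112),(-6,60,63))]
q=fit(s,a)
# triangulation against w4 pose
P4=np.array([0.4622,0.0552,0.1944]);R4=Ro.from_rotvec([-3.136,-0.127,0.009]).as_matrix()
T=np.eye(4);T[:3,:3]=R4;T[:3,3]=P4;E4=np.linalg.inv(T@np.array(s['mount']))
h=lambda x,y:(365+x/2.7-0.3,30+y/2.7-0.3)
for n,A,B in [('fence front L',g(334,42),h(388,60)),('fence front R',g(282,575),h(295,568)),('bed R corner',g(252,512),h(246,518)),('stop corner',g(61,60),h(114,68))]:
    print(n,tri([ray(s,*A),ray(s,*B,E=E4)]).round(4))
E
```

```text
pose [0.589  0.0992] yaw 3.96
[[-0.5, 1.1], [-1.5, -0.6], [-0.6, 0.9], [0.9, -1.1], [0.5, 0.7], [-0.9, 0.0], [5.7, -0.7], [-0.9, 2.0], [4.8, -0.0]]
fence front L [0.5865 0.1745 0.0793]
fence front R [0.5941 0.0256 0.085 ]
bed R corner [0.5946 0.0251 0.0436]
stop corner [0.5185 0.169  0.0568]
```

```bash
python3 -m creep '[0.38,-0.7,0.7,0.01,0.04,-0.1,1,0.37,-0.63,0.7,0,0,0,1,0,0,0.6,0,0,0,1,0,0,0,0,0,0,1]'
python3 - <<'E'
from h import *
go([0.542,0.0887,0.055],3.93)
s=wsnap(); save('w6',s['pixels']); 
E
```

```text
time_s: 10.4
position: [0.5433, 0.0905, 0.095]
tcp_rot: [-3.139, -0.109, -0.012]
contact_force: [-0.6, -0.5, -3.4]
finger_gap: 0.0285
tcp [0.5433 0.0905 0.095 ] toolx yaw 3.99 toolz [ 0.008  0.001 -1.   ] gap 0.0285 F [-0.6 -0.5 -3.4] t 10.4
shift units [-0.09  0.08  2.  ]
turn units [-0.   -0.05  0.01]
```

View pics/w6.png

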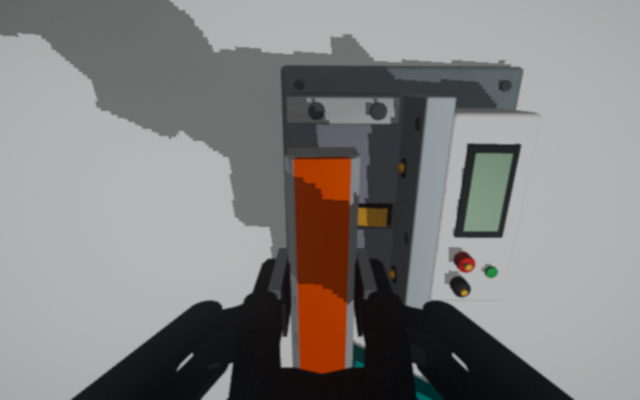

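```bash
python3 - <<'E'
from fit import *
s=wsnap()
a=[((288,97),(-66,74,63)),((288,122),(-66,60,63)),((427,97.5),(0,75,85)),((456,97.5),(14,75,85)),((407,305),(0,-75,85))]
q=fit(s,a)
for u,P in a: print(P,plane(s,*u,P[2]/1000).round(4))
p,R,o=tcp(); c=p+R@np.array([-.0006,.001,.004]); d=c[:2]-q[:2]; print('bar in tester mm',(np.array([[np.cos(q[2]),np.sin(q[2])],[-np.sin(q[2]),np.cos(q[2])]])@d*1000).round(1))
E
```

```text
pose [0.5909 0.1002] yaw 4.71
[[-1.3, 0.9], [-0.0, 3.5], [0.6, -2.0], [2.4, -2.4], [-2.9, 50.6]]
(-66, 74, 63) [0.5197 0.169  0.063 ]
(-66, 60, 63) [0.5202 0.1564 0.063 ]
(0, 75, 85) [0.5847 0.1741 0.085 ]
(14, 75, 85) [0.5979 0.175  0.085 ]
(0, -75, 85) [0.5932 0.0618 0.085 ]
bar in tester mm [-47.8  -6.7]
```

```bash
python3 -m creep '[-0.07,0,0.7,0,-0.05,0,1,0,0,0.7,0,0,0,1,0,0,0.4,0,0,0,1,0,0,0.05,0,0,0,1]'
python3 - <<'E'
from h import *
go([0.542,0.0887,0.049],3.93)
E
```

```text
time_s: 10.9
position: [0.5435, 0.089, 0.0576]
tcp_rot: [-3.139, -0.106, -0.006]
contact_force: [-0.2, -0.3, -3.0]
finger_gap: 0.0286
tcp [0.5435 0.089  0.0576] toolx yaw 3.85 toolz [ 0.004  0.    -1.   ] gap 0.0286 F [-0.2 -0.3 -3. ] t 10.9
shift units [-0.08  0.01  0.43]
turn units [-0.   -0.03 -0.01]
```

Bar about 8 mm above the bed. Now lower gently, watching the force.

```bash
python3 -m creep '[-0.08,0,0.2,0,-0.03,0,1,0,0,0.15,0,0,0,1]'; python3 -m creep '[0,0,0.1,0,0,0,1,0,0,0,0,0,0,1]'
```

```text
time_s: 11.1
position: [0.5418, 0.0887, 0.0499]
tcp_rot: [-3.14, -0.105, 0.002]
contact_force: [0.2, -0.1, -2.6]
finger_gap: 0.0281
time_s: 11.3
position: [0.5423, 0.0889, 0.0493]
tcp_rot: [3.139, 0.105, -0.001]
contact_force: [0.4, -0.3, -2.5]
finger_gap: 0.0285
```

```bash
python3 -m creep '[0,0,0.08,0,0,0,1,0,0,0,0,0,0,1]'
```

```text
time_s: 11.5
position: [0.5431, 0.0892, 0.0492]
tcp_rot: [3.139, 0.105, 0.002]
contact_force: [0.3, -0.7, -2.8]
finger_gap: 0.0284
```

```bash
python3 -m creep '[0,0,0.15,0,0,0,1,0,0,0,0,0,0,1]'
```

```text
time_s: 11.7
position: [0.544, 0.0894, 0.0496]
tcp_rot: [3.138, 0.104, 0.005]
contact_force: [1.2, -1.0, -2.3]
finger_gap: 0.0284
```

```bash
python3 -m creep '[-0.05,0,0.15,0,0,0,1,0,0,0,0,0,0,1]'
```

```text
time_s: 11.9
position: [0.5449, 0.0897, 0.0493]
tcp_rot: [3.137, 0.104, 0.012]
contact_force: [0.2, 0.5, -3.5]
finger_gap: 0.0283
```

```bash
python3 -m creep '[-0.15,0,0.25,0,-0.08,0,1]'; python3 -c "
from h import *
go([0.542,0.0887,0.049],3.93)"
```

```text
time_s: 12.0
position: [0.5449, 0.0899, 0.0486]
tcp_rot: [3.136, 0.103, 0.002]
contact_force: [-16.2, -7.8, 78.1]
finger_gap: 0.0288
tcp [0.5449 0.0899 0.0486] toolx yaw 3.77 toolz [ 0.001 -0.004 -1.   ] gap 0.0288 F [-16.2  -7.8  78.1] t 12.0
shift units [-0.15  0.05 -0.02]
turn units [ 0.03 -0.01 -0.02]
```

```bash
python3 -m creep '[0,0,-0.05,0,0,0,1]'; python3 -m creep '[-0.15,-0.05,-0.03,0,0,0,1]'; python3 -m creep '[-0.05,-0.1,0,0,0,0,1]'; python3 -c "
from h import *
go([0.542,0.0887,0.049],3.93)"
```

```text
time_s: 12.1
position: [0.5461, 0.0901, 0.0508]
tcp_rot: [3.136, 0.103, 0.005]
contact_force: [0.3, 0.6, -2.3]
finger_gap: 0.0288
time_s: 12.2
position: [0.5438, 0.0909, 0.0516]
tcp_rot: [3.136, 0.102, 0.007]
contact_force: [-0.3, 0.3, -3.5]
finger_gap: 0.0285
time_s: 12.3
position: [0.5419, 0.0926, 0.0509]
tcp_rot: [3.136, 0.102, 0.006]
contact_force: [-0.9, -0.5, -3.1]
finger_gap: 0.0285
tcp [0.5419 0.0926 0.0509] toolx yaw 3.72 toolz [ 0.004 -0.003 -1.   ] gap 0.0285 F [-0.9 -0.5 -3.1] t 12.3
shift units [-0.01  0.2   0.09]
turn units [ 0.02 -0.02 -0.02]
```

```bash
python3 -m creep '[0,-0.1,0,0.02,-0.02,-0.02,1]'; python3 -m creep '[0,-0.08,0,0,0,0,1]'
```

```text
time_s: 12.4
position: [0.5408, 0.0948, 0.0501]
tcp_rot: [3.139, 0.107, -0.002]
contact_force: [0.3, 0.2, -2.4]
finger_gap: 0.0285
time_s: 12.5
position: [0.5401, 0.0964, 0.0493]
tcp_rot: [3.139, 0.108, -0.004]
contact_force: [-0.7, -0.7, -2.7]
finger_gap: 0.0286
```

```bash
python3 -m creep '[0.07,-0.06,0,0,0,0,1]'; python3 -m creep '[0,-0.06,0,0,0,0,1]'; python3 -c "
from h import *
go([0.542,0.0887,0.049],3.93); s=wsnap(); save('w7',s['pixels'])"
```

```text
time_s: 12.6
position: [0.5403, 0.0971, 0.0489]
tcp_rot: [3.138, 0.108, -0.008]
contact_force: [-5.6, -4.4, 11.2]
finger_gap: 0.0282
time_s: 12.7
position: [0.5404, 0.0971, 0.0489]
tcp_rot: [3.136, 0.107, -0.009]
contact_force: [-0.3, -5.4, 4.2]
finger_gap: 0.0285
tcp [0.5404 0.0971 0.0489] toolx yaw 3.91 toolz [-0.006 -0.004 -1.   ] gap 0.0285 F [-0.3 -5.4  4.2] t 12.7
shift units [ 0.05  0.43 -0.  ]
turn units [ 0.03  0.04 -0.  ]
```

View pics/w7.png

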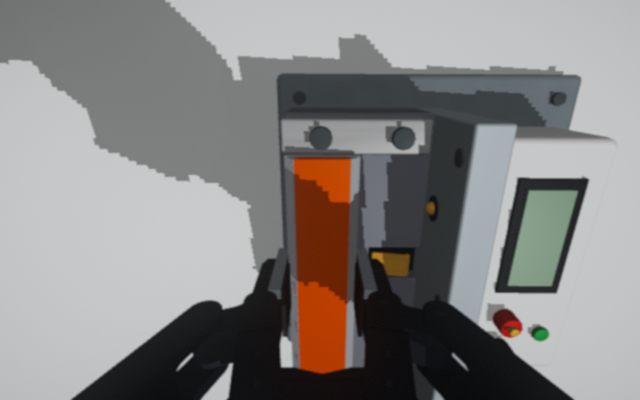

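The bar lies on the bed with its end (row ~155) right at the stop's face (row ~154). One more small nudge to confirm contact.

```bash
python3 -m creep '[0,-0.07,-0.03,0.03,0.04,0,1]'; python3 -m creep '[0,-0.07,0,0,0,0,1]'
```

```text
time_s: 12.85
position: [0.5402, 0.0972, 0.0491]
tcp_rot: [3.139, 0.105, -0.001]
contact_force: [1.4, -4.3, -4.5]
finger_gap: 0.0285
time_s: 12.95
position: [0.5402, 0.0971, 0.0489]
tcp_rot: [3.138, 0.103, -0.001]
contact_force: [0.2, -5.2, 3.1]
finger_gap: 0.0282
```

```bash
python3 -m creep '[0,0,0,0,0,0,0.3,0,0,0,0,0,0,0.15,0,0,0,0,0,0,0,0,0,0,0,0,0,0,0,0,0,0,0,0,0]' 20
python3 -c "
from h import *
go([0.542,0.0887,0.049],3.93); s=wsnap(); save('w8',s['pixels'])"
```

```text
time_s: 13.45
position: [0.5411, 0.1009, 0.0494]
tcp_rot: [-3.137, -0.106, -0.004]
contact_force: [0.2, -0.6, 0.4]
finger_gap: 0.0424
tcp [0.5411 0.1009 0.0494] toolx yaw 3.87 toolz [ 0.002  0.003 -1.   ] gap 0.0424 F [ 0.2 -0.6  0.4] t 13.45
shift units [0.01 0.61 0.02]
turn units [-0.02 -0.02 -0.01]
```

View pics/w8.png

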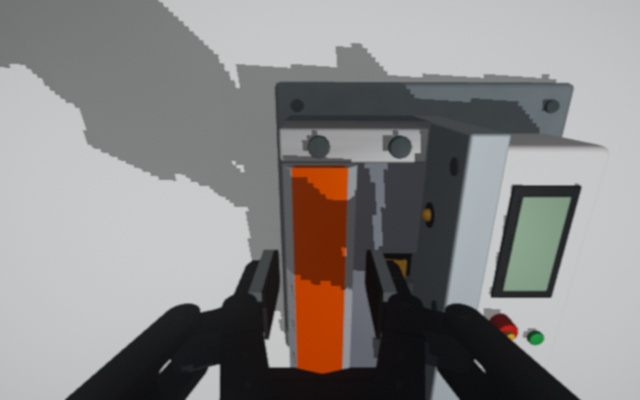

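Released, bar flat at the stop. Rise, close, retreat toward the robot.

```bash
python3 -m creep '[0,0,0,0,0,0,0,0,0,-0.3,0,0,0,0,0,0,-0.6,0,0,0,0,0,0,-1,0,0,0,0,0,0,-1,0,0,0,0,0,0,-1,0,0,0,0,0,0,-1,0,0,0,1,0,0,0,0,0,0,1]'
python3 - <<'E'
from h import *
go([0.5,0.096,0.13],3.93)
s=wsnap(); save('w9',s['pixels']); 
print(orange(s,[.541,.096,.07],z=.07))
E
```

```text
time_s: 14.3
position: [0.5412, 0.1015, 0.156]
tcp_rot: [-3.136, -0.108, -0.007]
contact_force: [0.7, -0.1, 0.1]
finger_gap: 0.0144
tcp [0.5412 0.1015 0.156 ] toolx yaw 3.93 toolz [ 0.004  0.004 -1.   ] gap 0.0144 F [ 0.7 -0.1  0.1] t 14.3
shift units [-2.08  0.14  1.29]
turn units [-0.03 -0.03 -0.  ]
(array([319.63607824, 203.42864043]), array([538.67071533,  96.80180359]), [21.579856872558594, 118.72740936279297], np.float32(3.7295227))
```

View pics/w9.png

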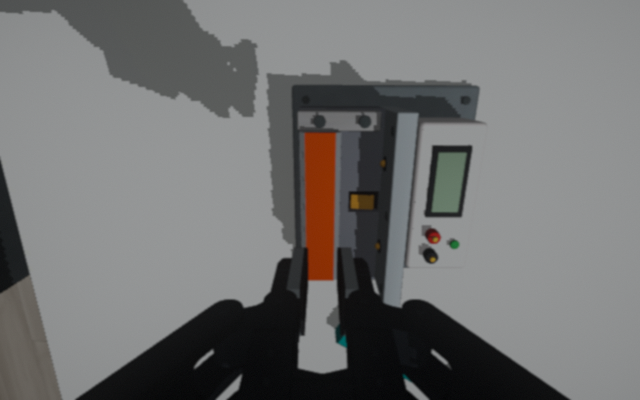

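```bash
python3 -m creep '[0,0,-0.5,0,1,0,1,0,0,0,0,1,0,1,0,0,0,0,1,0,1,0,0,0,0,1,0,1,0,0,0,0,0.3,0,1]' 100
python3 - <<'E'
from h import *
go([0.505,0.096,0.11],3.93,45)
p,R,o=tcp();print(np.round(o['joints'],2))
s=ctrl.snapshot('scene'); save('s10',cv2.resize(s['pixels'][100:280,180:400],None,fx=3.5,fy=3.2))
E
```

```text
time_s: 14.85
position: [0.5455, 0.0923, 0.1622]
tcp_rot: [3.025, 0.084, 0.836]
contact_force: [1.2, 0.4, -0.2]
finger_gap: -0.0001
tcp [0.5455 0.0923 0.1622] toolx yaw 3.46 toolz [ 0.513  0.012 -0.858] gap -0.0001 F [ 1.2  0.4 -0.2] t 14.85
shift units [-3.07 -0.33  1.2 ]
turn units [ 0.16  1.64 -0.03]
[-0.26  0.19 -0.15  2.31  1.    0.26 -1.27]
```

View pics/s10.png

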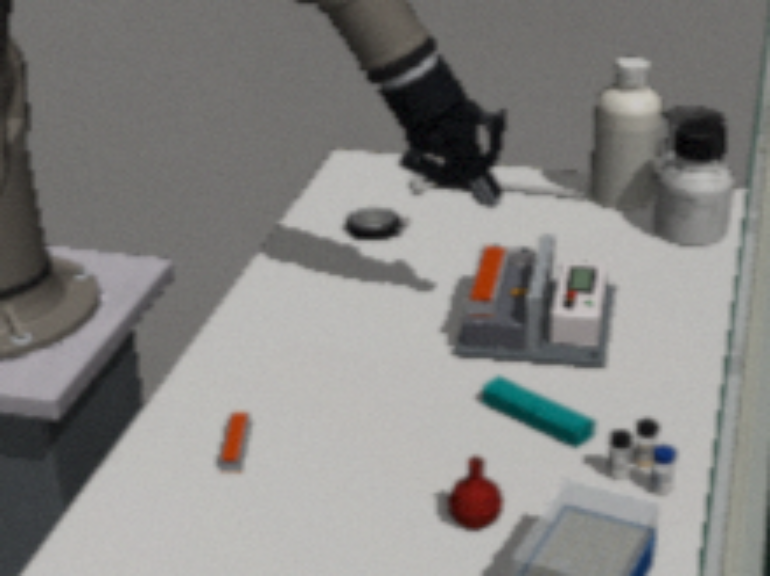

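```bash
python3 -m creep '[-1,0,0,0.16,-1,0,1,-1,0,0,0,-1,0,1,-1,0,0,0,-1,0,1,0,0,0,0,-0.55,0,1,0,0,0,0,0,0,1]' 
python3 - <<'E'
from h import *
go([0.495,0.0945,0.0675],3.8)
p,R,o=tcp();print(np.round(o['joints'],2))
E
```

```text
time_s: 15.4
position: [0.5042, 0.0868, 0.1404]
tcp_rot: [3.118, 0.085, 0.204]
contact_force: [1.2, -0.2, 0.8]
finger_gap: 0.0001
tcp [0.5042 0.0868 0.1404] toolx yaw 3.18 toolz [ 0.131 -0.012 -0.991] gap 0.0001 F [ 1.2 -0.2  0.8] t 15.4
shift units [-0.91 -0.48  3.55]
turn units [ 0.14 -0.87 -0.08]
[ 0.02  0.3  -0.4   2.1   0.28  0.67 -0.52]
```

```bash
python3 -m creep '[-0.5,-0.4,0.5,0.14,-0.87,-0.08,1,-0.2,0,0.7,0,0,0,1,0,0,0.7,0,0,0,1,0,0,0,0,0,0,1]' 
python3 - <<'E'
from h import *
go([0.495,0.0945,0.0675],3.8)
E
```

```text
time_s: 15.8
position: [0.4887, 0.0945, 0.098]
tcp_rot: [-3.135, -0.107, 0.007]
contact_force: [-0.4, 0.7, -0.4]
finger_gap: 0.0005
tcp [0.4887 0.0945 0.098 ] toolx yaw 3.9 toolz [-0.005  0.005 -1.   ] gap 0.0005 F [-0.4  0.7 -0.4] t 15.8
shift units [0.32 0.03 1.52]
turn units [-0.03  0.03  0.01]
```

```bash
python3 -m creep '[0,0,0.6,-0.03,0.03,0,1,0,0,0.6,0,0,0,1,0,0,0.2,0,0,0,1,0,0,0,0,0,0,1]' 
python3 - <<'E'
from h import *
go([0.495,0.0945,0.0675],3.8)
s=wsnap(); save('w11',s['pixels'])
c=ctrl.snapshot('scene'); save('s11',cv2.resize(c['pixels'][130:230,260:380],None,fx=6,fy=6,interpolation=cv2.INTER_CUBIC))
print(orange(s,[.541,.096,.07],z=.07))
E
```

```text
time_s: 16.2
position: [0.4876, 0.0949, 0.069]
tcp_rot: [-3.139, -0.11, -0.003]
contact_force: [0.1, -0.2, -0.7]
finger_gap: 0.0001
tcp [0.4876 0.0949 0.069 ] toolx yaw 4.03 toolz [ 0.002  0.001 -1.   ] gap 0.0001 F [ 0.1 -0.2 -0.7] t 16.2
shift units [0.37 0.05 0.08]
turn units [-0.   -0.01  0.03]
(array([431.98212306, 228.43597561]), array([537.76690674, 110.85956573]), [21.703460693359375, 91.29220581054688], np.float32(3.7614594))
```

View pics/w11.png

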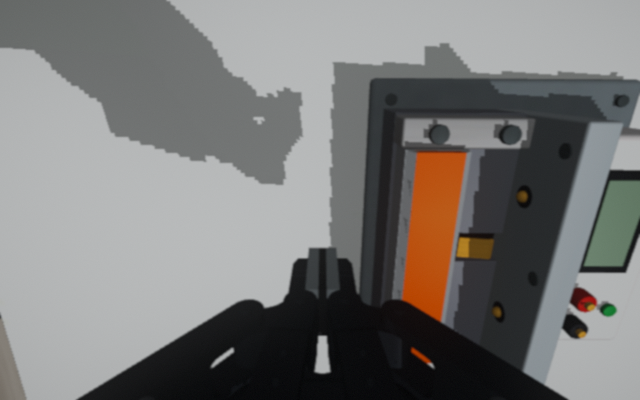

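View pics/s11.png

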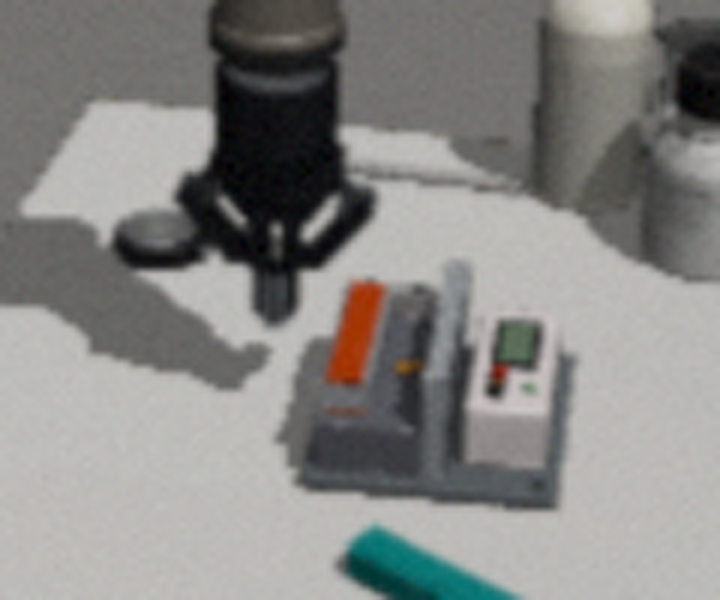

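```bash
python3 -m creep '[0.5,0,0.03,0,0,0.03,1,0.5,0,0,0,0,0,1,0,0,0,0,0,0,1]' 
python3 - <<'E'
from h import *
go([0.517,0.0967,0.068],3.8)
E
```

```text
time_s: 16.6
position: [0.5113, 0.0967, 0.0705]
tcp_rot: [-3.139, -0.102, -0.01]
contact_force: [0.4, 0.2, -0.1]
finger_gap: 0.0
tcp [0.5113 0.0967 0.0705] toolx yaw 3.71 toolz [ 0.006  0.002 -1.   ] gap 0.0 F [ 0.4  0.2 -0.1] t 16.6
shift units [0.28 0.02 0.13]
turn units [-0.01 -0.04 -0.01]
```

```bash
python3 -m creep '[0,0,0.13,0,-0.04,0,1]'; python3 -m creep '[0.1,0,0.08,0,0,0,1]'; python3 -m creep '[0.1,0,0.05,0,0,0,1]'
```

```text
time_s: 16.7
position: [0.512, 0.0968, 0.0681]
tcp_rot: [-3.139, -0.101, -0.001]
contact_force: [0.3, 0.1, 0.1]
finger_gap: 0.0001
time_s: 16.8
position: [0.5141, 0.0969, 0.0663]
tcp_rot: [-3.139, -0.101, -0.001]
contact_force: [-0.3, 0.5, -0.4]
finger_gap: 0.0003
time_s: 16.9
position: [0.5161, 0.097, 0.0651]
tcp_rot: [-3.139, -0.101, -0.0]
contact_force: [-0.8, 0.3, -0.0]
finger_gap: -0.0004
```

```bash
python3 -m creep '[-0.05,0,-0.12,0,0,0,1]'; python3 -m creep '[0.0,0,-0.02,0,0,0,1]'; python3 -c "
from h import *
go([0.517,0.0967,0.068],3.8)
s=wsnap(); save('w12',s['pixels'][100:400,200:600].repeat(2,0).repeat(2,1))"
```

```text
time_s: 17.0
position: [0.515, 0.0968, 0.0671]
tcp_rot: [-3.139, -0.101, 0.001]
contact_force: [0.2, 0.5, 0.2]
finger_gap: 0.0
time_s: 17.1
position: [0.5148, 0.0968, 0.0677]
tcp_rot: [-3.139, -0.101, 0.001]
contact_force: [0.6, 0.2, -0.7]
finger_gap: -0.0
tcp [0.5148 0.0968 0.0677] toolx yaw 3.69 toolz [-0.001  0.001 -1.   ] gap -0.0 F [ 0.6  0.2 -0.7] t 17.1
shift units [ 0.11  0.01 -0.02]
turn units [-0.01  0.01 -0.01]
```

View pics/w12.png

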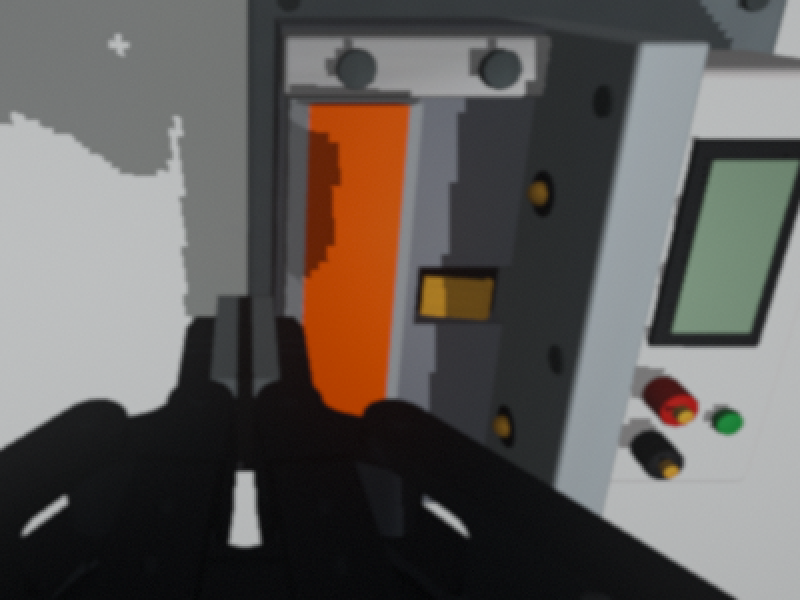

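```bash
python3 -m creep '[0.1,0,0,0,0,0,1]'; python3 -m creep '[0.08,0,0,0,0,0,1]'
```

```text
time_s: 17.25
position: [0.5166, 0.0969, 0.0677]
tcp_rot: [-3.139, -0.101, 0.001]
contact_force: [0.3, -0.4, 0.4]
finger_gap: 0.0001
time_s: 17.35
position: [0.5183, 0.097, 0.0678]
tcp_rot: [-3.139, -0.101, 0.001]
contact_force: [-0.1, 1.1, -0.6]
finger_gap: -0.0
```

```bash
python3 -m creep '[0.08,0,0,0,0,0,1]'; python3 -m creep '[0.08,0,0,0,0,0,1]'
```

```text
time_s: 17.45
position: [0.5201, 0.0971, 0.0679]
tcp_rot: [-3.139, -0.102, 0.001]
contact_force: [0.2, 0.2, 0.4]
finger_gap: 0.0001
time_s: 17.55
position: [0.5216, 0.0972, 0.0679]
tcp_rot: [-3.139, -0.101, 0.002]
contact_force: [-0.4, -0.1, 1.4]
finger_gap: -0.0
```

```bash
python3 -m creep '[0.06,0,0.03,0,0,0,1]'; python3 -m creep '[0.06,0,0.03,0,0,0,1]';python3 -c "
from h import *
go([0.517,0.0967,0.068],3.8)
s=wsnap(); save('w13',s['pixels'][100:400,200:600].repeat(2,0).repeat(2,1))"
```

```text
time_s: 17.65
position: [0.5226, 0.0973, 0.0674]
tcp_rot: [-3.139, -0.101, 0.003]
contact_force: [-4.3, -1.2, 9.8]
finger_gap: -0.0001
time_s: 17.75
position: [0.5235, 0.0974, 0.0674]
tcp_rot: [-3.14, -0.101, 0.004]
contact_force: [-5.6, -1.6, 11.7]
finger_gap: 0.0003
tcp [0.5235 0.0974 0.0674] toolx yaw 3.7 toolz [-0.003  0.    -1.   ] gap 0.0003 F [-5.6 -1.6 11.7] t 17.75
shift units [-0.33  0.01 -0.03]
turn units [-0.    0.02 -0.01]
```

View pics/w13.png

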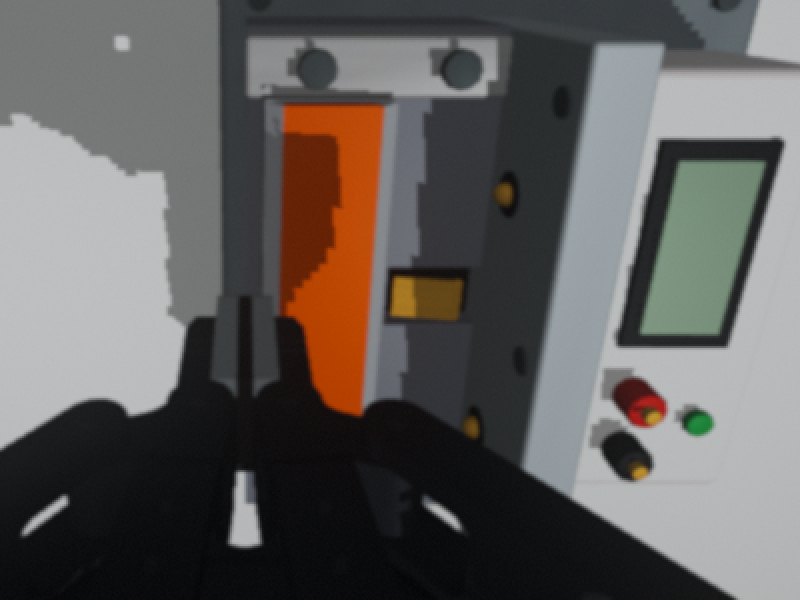

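Fingertip is seated on the near bevel (down ≈ 11 N, forward ≈ 5 N) and the bar starts to slide. Continuing the push.

```bash
python3 -m creep '[0.15,0,0.03,0,0.01,0,1,0.15,0,0.03,0,0,0,1,0.15,0,0.03,0,0,0,1]';python3 -c "
from h import *
go([0.556,0.099,0.067],3.8)
s=wsnap(); print(orange(s,[.55,.096,.07],z=.07)); save('w14',s['pixels'][100:400,200:600].repeat(2,0).repeat(2,1))"
```

```text
time_s: 18.1
position: [0.5318, 0.0979, 0.0675]
tcp_rot: [3.138, 0.102, -0.004]
contact_force: [-4.0, -0.8, 8.6]
finger_gap: -0.0001
tcp [0.5318 0.0979 0.0675] toolx yaw 3.71 toolz [-0.003 -0.002 -1.   ] gap -0.0001 F [-4.  -0.8  8.6] t 18.1
shift units [1.21 0.02 0.02]
turn units [ 0.01  0.02 -0.01]
(array([364.96472271, 219.29302399]), array([548.89239502, 116.39785004]), [21.80959701538086, 81.06053924560547], np.float32(3.9642334))
```

View pics/w14.png

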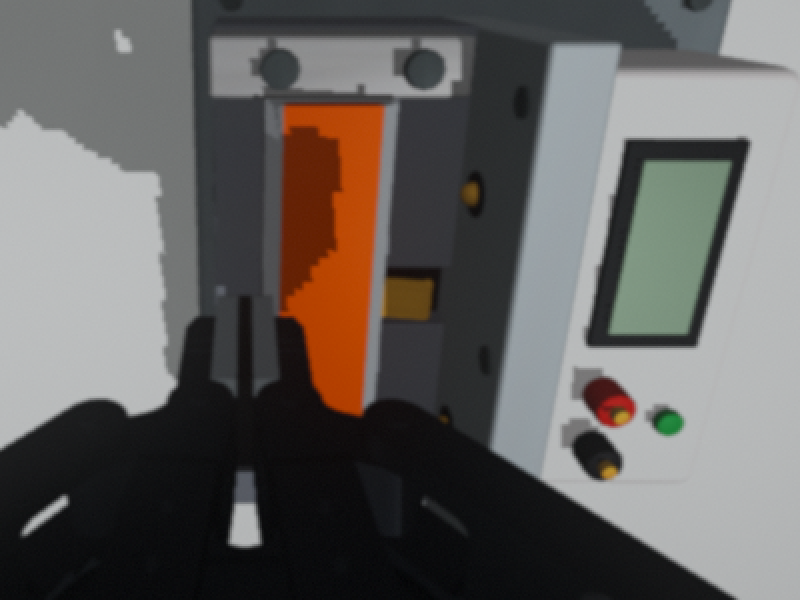

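Bar slides straight with its end at the stop; the gap to the fence is shrinking. Continuing.

```bash
python3 -m creep '[0.17,0,0.04,0.01,0.02,0,1,0.17,0,0.04,0,0,0,1,0.17,0,0.04,0,0,0,1,0.17,0,0.04,0,0,0,1]';python3 -m creep '[0.15,0,0.04,0,0,0,1,0.15,0,0.04,0,0,0,1]'; python3 -c "
from h import *
go([0.556,0.099,0.067],3.8)
s=wsnap(); save('w15',s['pixels'][100:400,200:600].repeat(2,0).repeat(2,1))"
```

```text
time_s: 18.55
position: [0.5374, 0.0982, 0.0671]
tcp_rot: [3.134, 0.102, -0.026]
contact_force: [-15.5, -1.5, 23.7]
finger_gap: 0.0003
time_s: 18.75
position: [0.5375, 0.0982, 0.0673]
tcp_rot: [3.129, 0.103, -0.044]
contact_force: [-13.0, -1.3, 20.5]
finger_gap: -0.0003
tcp [0.5375 0.0982 0.0673] toolx yaw 3.78 toolz [-0.028 -0.011 -1.   ] gap -0.0003 F [-13.   -1.3  20.5] t 18.75
shift units [ 0.93  0.02 -0.01]
turn units [ 0.06  0.19 -0.  ]
```

View pics/w15.png

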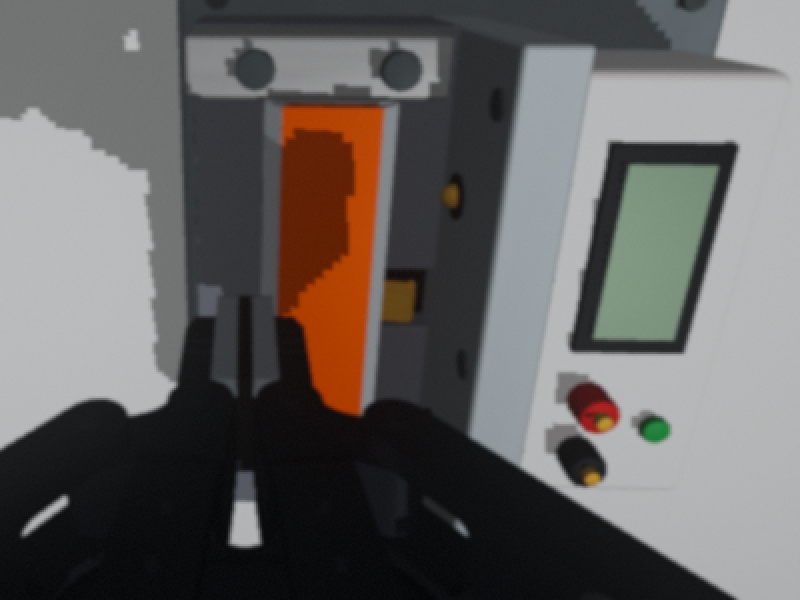

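The bar's front edge has met the leaf ramp; too much down relative to forward. Push with more forward, less down, and correct the small tool tilt.

```bash
python3 -m creep '[0.28,0,-0.02,0.06,0.15,0,1]'; python3 -m creep '[0.28,0,0.0,0,0.1,0,1]'; python3 -c "
from h import *
go([0.556,0.099,0.067],3.8)"
```

```text
time_s: 18.9
position: [0.5408, 0.0985, 0.0678]
tcp_rot: [3.137, 0.105, -0.017]
contact_force: [-2.9, -1.5, 2.7]
finger_gap: 0.0
time_s: 19.0
position: [0.5453, 0.0985, 0.0677]
tcp_rot: [3.137, 0.105, 0.004]
contact_force: [-3.8, 0.0, 2.1]
finger_gap: -0.0001
tcp [0.5453 0.0985 0.0677] toolx yaw 3.83 toolz [ 0.003 -0.003 -1.   ] gap -0.0001 F [-3.8  0.   2.1] t 19.0
shift units [0.54 0.01 0.03]
turn units [ 0.02 -0.02  0.  ]
```

```bash
python3 -c "
from h import *
s=wsnap(); print(orange(s,[.56,.096,.07],z=.07)); save('w16',s['pixels'][100:400,200:600].repeat(2,0).repeat(2,1))"
```

```text
(array([365.4497782 , 219.34901774]), array([562.5256958 , 116.86657715]), [22.11663818359375, 81.24071502685547], np.float32(3.725647))
```

View pics/w16.png

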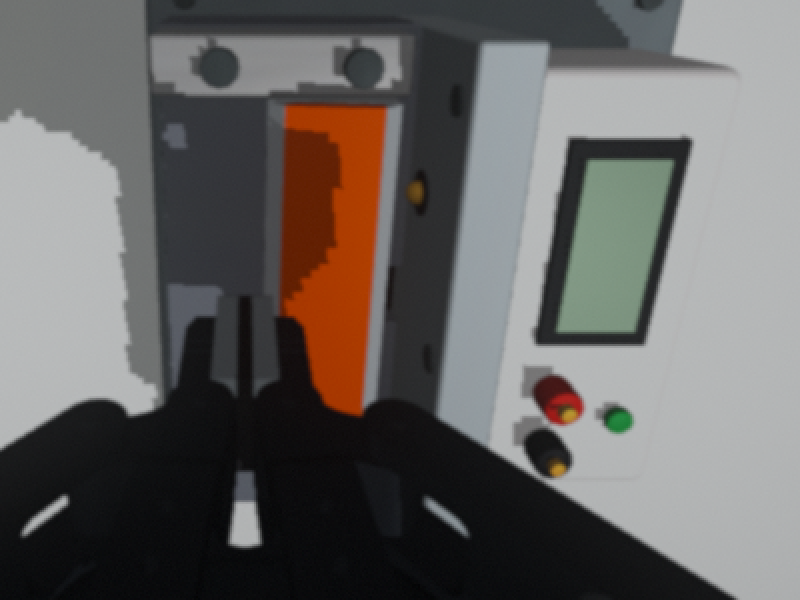

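```bash
python3 -m creep '[0.2,0,0.02,0.02,-0.02,0,1]'; python3 -m creep '[0.2,0,0.02,0,0,0,1]'; python3 -c "
from h import *
go([0.556,0.099,0.067],3.8)"
```

```text
time_s: 19.15
position: [0.5493, 0.099, 0.0674]
tcp_rot: [3.14, 0.106, -0.0]
contact_force: [-7.0, -0.5, 10.5]
finger_gap: 0.0002
time_s: 19.25
position: [0.5526, 0.0992, 0.0673]
tcp_rot: [3.139, 0.106, -0.004]
contact_force: [-9.9, -1.6, 13.8]
finger_gap: -0.0004
tcp [0.5526 0.0992 0.0673] toolx yaw 3.86 toolz [-0.003 -0.001 -1.   ] gap -0.0004 F [-9.9 -1.6 13.8] t 19.25
shift units [0.17 0.02 0.02]
turn units [0.01 0.02 0.01]
```

```bash
python3 -m creep '[0.2,0,0.02,0.01,0.03,0,1]'; python3 -m creep '[0.2,0,0.02,0,0.03,0,1]'; python3 -c "
from h import *
go([0.556,0.099,0.067],3.8)
s=wsnap(); save('w17',s['pixels'][100:400,200:600].repeat(2,0).repeat(2,1))"
```

```text
time_s: 19.35
position: [0.5548, 0.0994, 0.0672]
tcp_rot: [3.139, 0.106, -0.005]
contact_force: [-12.5, -1.8, 18.5]
finger_gap: 0.0
time_s: 19.45
position: [0.5558, 0.0991, 0.0671]
tcp_rot: [3.137, 0.106, -0.009]
contact_force: [-17.6, -3.2, 23.4]
finger_gap: -0.0002
tcp [0.5558 0.0991 0.0671] toolx yaw 3.86 toolz [-0.006 -0.003 -1.   ] gap -0.0002 F [-17.6  -3.2  23.4] t 19.45
shift units [0.01 0.01 0.01]
turn units [0.02 0.04 0.01]
```

View pics/w17.png

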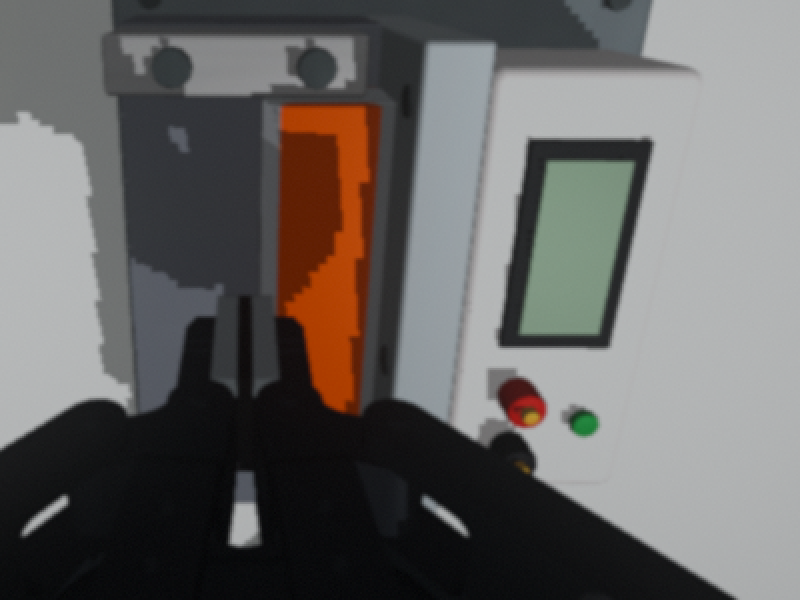

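```bash
python3 -m creep '[0.25,0,0,0.02,0.06,0,1]'; python3 -m creep '[0.25,0,0.0,0,0.04,0,1]'; python3 -c "
from h import *
go([0.558,0.099,0.067],3.8)"
```

```text
time_s: 19.6
position: [0.556, 0.0991, 0.0671]
tcp_rot: [3.137, 0.106, -0.011]
contact_force: [-21.8, -0.8, 23.2]
finger_gap: 0.0
time_s: 19.7
position: [0.5559, 0.0991, 0.0672]
tcp_rot: [3.135, 0.107, -0.018]
contact_force: [-20.2, -1.7, 24.0]
finger_gap: 0.0
tcp [0.5559 0.0991 0.0672] toolx yaw 3.91 toolz [-0.012 -0.005 -1.   ] gap 0.0 F [-20.2  -1.7  24. ] t 19.7
shift units [0.1  0.01 0.01]
turn units [0.03 0.08 0.01]
```

```bash
python3 -c "
from h import *
s=wsnap(); save('w18',s['pixels'])
c=cv2.resize(s['pixels'][100:330,240:460],None,fx=2.6,fy=2.6,interpolation=cv2.INTER_CUBIC)
c=np.clip(c.astype(float)*1.8,0,255).astype(np.uint8); save('w18c',c)
t=ctrl.snapshot('scene'); save('s18',np.clip(cv2.resize(t['pixels'][150:220,290:370],None,fx=8,fy=8,interpolation=cv2.INTER_CUBIC).astype(float)*1.3,0,255).astype(np.uint8))
"
```

```text
(no output)
```

View pics/w18c.png

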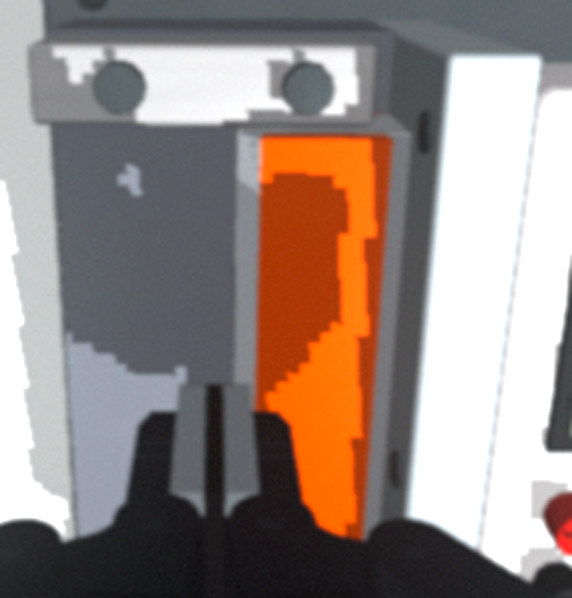

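View pics/s18.png

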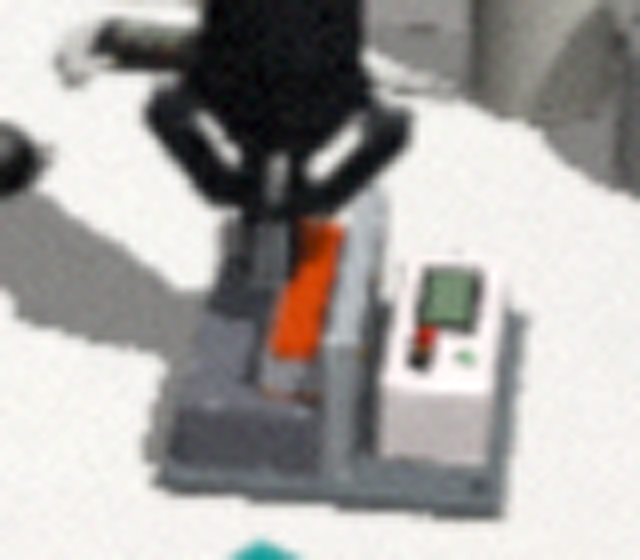

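```bash
python3 - <<'E'
from h import *
s=wsnap()
g=lambda x,y:(240+x/2.6-.3,100+y/2.6-.3)
yaw=np.radians(3.9); X=np.array([np.cos(yaw),np.sin(yaw),0])
def px(n,u,z): P=plane(s,*g(*u),z); print(n,P.round(4),'along tester x',round(P@X,4))
px('near bevel outer',(237,200),.066);px('near orange',(259,200),.07)
px('far orange',(391,140),.07);px('far orange',(362,500),.07)
px('far bevel outer',(409,140),.066);px('far bevel outer low',(377,500),.066)
px('fence top',(447,60),.085);px('fence top low',(412,500),.085)
print(orange(s,[.57,.1,.07],z=.07))
E
```

```text
near bevel outer [0.5556 0.1449 0.066 ] along tester x 0.5641
near orange [0.5592 0.1463 0.07  ] along tester x 0.5678
far orange [0.5802 0.1582 0.07  ] along tester x 0.5897
far orange [0.5845 0.0874 0.07  ] along tester x 0.589
far bevel outer [0.5842 0.1577 0.066 ] along tester x 0.5935
far bevel outer low [0.5884 0.0848 0.066 ] along tester x 0.5928
fence top [0.5835 0.1732 0.085 ] along tester x 0.5939
fence top low [0.5894 0.0986 0.085 ] along tester x 0.5948
(array([363.59262883, 218.31099152]), array([572.16821289, 118.43884277]), [21.57425880432129, 79.56844329833984], np.float32(4.04776))
```

```bash
python3 -m creep '[0.24,0,-0.01,0.02,0.06,0,1]'; python3 - <<'E'
from h import *
for i in range(8):
    s=ctrl.snapshot('wrist'); 
    if i%2: o=ctrl.get_obs(); print(o['time_s'],np.round(o['contact_force'],1),np.round(o['position'],4),np.round(o['qd'],3).max())
E
```

```text
time_s: 19.95
position: [0.5558, 0.0991, 0.0672]
tcp_rot: [3.135, 0.109, -0.02]
contact_force: [-18.7, -2.3, 18.9]
finger_gap: -0.0002
20.05 [-18.9  -1.3  20.6] [0.5558 0.0991 0.0672] 0.003
20.15 [-18.   -2.   20.8] [0.5558 0.0991 0.0672] 0.002
20.25 [-18.2  -2.2  21.6] [0.5558 0.0991 0.0672] 0.001
20.35 [-18.5  -1.4  20.2] [0.5558 0.0991 0.0672] 0.0
```

```bash
python3 - <<'E'
from h import *
s=wsnap()
c=np.clip(cv2.resize(s['pixels'][100:200,240:420],None,fx=4.4,fy=4.4,interpolation=cv2.INTER_CUBIC).astype(float)*1.8,0,255).astype(np.uint8); save('w19c',c)
g=lambda x,y:(240+x/2.6-.3,100+y/2.6-.3)
yaw=np.radians(3.9); Y=np.array([-np.sin(yaw),np.cos(yaw),0])
for n,u,z in [('bar end top',(320,135),.07),('stop face (top edge)',(150,124),.063),('bar end bottom?',(300,128),.06)]:
    P=plane(s,*g(*u),z); print(n,P.round(4),round(P@Y,4))
E
```

```text
bar end top [0.5683 0.1582 0.07  ] 0.1192
stop face (top edge) [0.5393 0.1567 0.063 ] 0.1196
bar end bottom? [0.5658 0.1573 0.06  ] 0.1185
```

View pics/w19c.png

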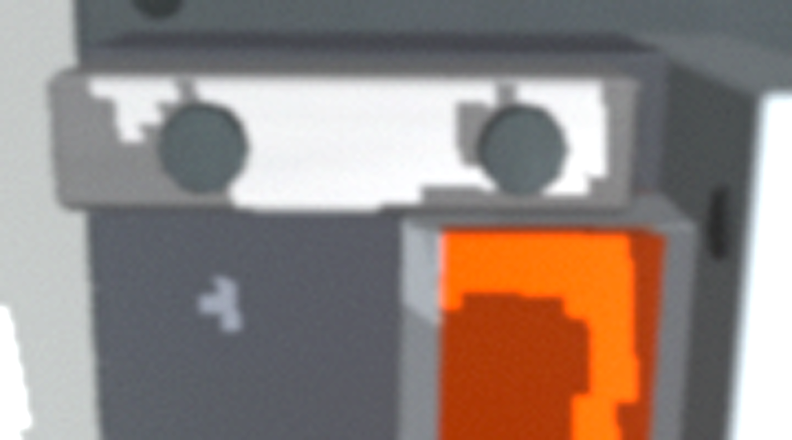

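Bar end is at the stop to within ~0.5 mm. The fence gap measures 1 ± 1 mm, so I test with less down force and more forward whether it can still advance.

```bash
python3 -m creep '[0.25,0,-0.06,0.02,0.12,0,1]'; python3 -m creep '[0.25,0,0,0,0.06,0,1]';python3 -c "
from h import *
go([0.558,0.099,0.067],3.8)"
```

```text
time_s: 20.5
position: [0.5557, 0.099, 0.0675]
tcp_rot: [3.136, 0.109, -0.009]
contact_force: [-15.8, -0.7, 7.0]
finger_gap: -0.0002
time_s: 20.6
position: [0.5559, 0.099, 0.0671]
tcp_rot: [3.134, 0.11, -0.01]
contact_force: [-19.4, -1.7, 24.9]
finger_gap: 0.0
tcp [0.5559 0.099  0.0671] toolx yaw 4.03 toolz [-0.006 -0.006 -1.   ] gap 0.0 F [-19.4  -1.7  24.9] t 20.6
shift units [0.11 0.01 0.01]
turn units [0.04 0.04 0.03]
```

Even with 16 N forward against only 7 N down it doesn't advance: more than pins + friction can resist, so it is hard against the fence. Final hold with the recommended balance.

```bash
python3 -m creep '[0.24,0,-0.03,0.03,0.06,-0.02,1]'; python3 - <<'E'
from h import *
for i in range(6):
    s=ctrl.snapshot('wrist'); 
    if i%2: o=ctrl.get_obs(); print(o['time_s'],np.round(o['contact_force'],1),np.round(o['position'],4))
E
```

```text
time_s: 20.7
position: [0.5558, 0.099, 0.0673]
tcp_rot: [3.136, 0.117, -0.012]
contact_force: [-17.1, -1.3, 16.5]
finger_gap: -0.0005
20.8 [-17.6  -2.5  17.8] [0.5558 0.099  0.0672]
20.9 [-17.3  -2.   17.5] [0.5558 0.099  0.0673]
21.0 [-16.6  -1.4  18.1] [0.5558 0.099  0.0673]
```

```bash
python3 -c "
from h import *
print(ctrl.job_done()); o=ctrl.get_obs(); print(o['time_s'],np.round(o['contact_force'],1),np.round(o['position'],4))"
```

```text
the job is handed in; nothing more can be done
None
the job is handed in; nothing more can be done
```

I handed the job in at about 21 s with the bar pressed into the corner. No verdict is reported, so I can't say whether it passed.

I gripped the larger orange bar, set it flat on the bed with its end at the stop, and let go. I then pushed its near bevel forward and down with the shut fingertips until it stopped at the fence. The push went in short steps rather than one unbroken motion. It stalled once on the leaf ramp, and I got past it by pushing harder forward and less down.

**Last checks:**
- **Force:** the hold was steady at about 17 N forward and 18 N down. The down force is slightly above the suggested 10–15 N.
- **Fence:** the bar did not advance with 16 N forward and only 7 N down, so I take it to be hard against the fence. The picture gave a gap of 1 ± 1 mm. My estimate of its position was about -16.6 mm, close to the -16.8 mm limit.
- **Stop:** its end was within about 0.5 mm of the stop in the picture, and it looked parallel to the fence.

**Not seen directly:** the pins and the leaf were hidden. That they are pressed in, and that the bar lies flat, I infer from the forces alone.

**One blemish:** while lowering the bar onto the bed, one step briefly pressed it with 78 N. That is below the 120 N limit, and the bar looked flat and undisturbed afterwards. I saw nothing else on the bench moved, but I did not measure the other things again at the end.

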